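# Slide the well plate under the shaker's spring gate and start it

### The job

On the plate shaker, press the tray with the well plate firmly down into its sprung bed and, keeping it pressed, slide it under the yellow gate and its leaf spring until it is fully home against the blue end stop. Then let go of it, and press the green button all the way in to start the shaker, letting it spring back. Only press and push: do not lift or tip the tray, do not press the red button, and leave everything else where it stands.

Things in the scene. Friction and masses are not known exactly. Their poses are not given: they have to be found in the camera images.
- shaker: plate shaker, fixed: white housing 300 (x) x 220 (y) x 50 mm, origin under its centre at bench height, turned by its yaw. Its +x is the way the tray slides home, away from the robot. On top, along x, two aluminium guide rails (rail tops 75 mm above the bench, 95 mm apart, x = -142 to +132 mm) with a sprung dark steel bed between them.
- gate (a point): middle of the underside of the yellow gate bar, which crosses above the bed: x = +77 mm, y = 0 in the shaker's frame, 83 mm above the bench. The bar is 12 mm (x) x 129 mm (y), its top 95 mm above the bench.
- stop_face (a point): middle of the blue end stop's face, x = +125 mm in the shaker's frame, 68 mm above the bench. The tray is home when its front edge touches this face: tray origin then at x = +40 mm, rear wall of the plate at x = -3 mm in the shaker's frame.
- bed (a joint): how far the sprung bed is pressed down, m: 0 is up (bed top 68 mm above the bench), 0.012 fully down. With the tray on it, it gives from about 4 to 5 N of pressing and is fully down at about 12 N; it stays level and springs back. At 0 the plate stands 5 mm too high for the gate and runs against the bar; it clears from about 0.006 on.
- leaf (a joint): angle of the copper leaf spring (30 mm wide), rad. Rooted on the gate bar's far side, it slopes down beyond the bar; 0 is hanging free, and it grows to 0.05 or more as the plate passes under and lifts it, dragging on the plate's top with a few newtons.
- leaf_root (a point): root of the leaf spring on the gate bar: x = +83 mm, y = 0 in the shaker's frame, 95 mm above the bench
- tray: loose tray, about 0.22 kg: black sled 170 (x) x 92 (y) x 6 mm, origin at the centre of its underside, flat on the bed between the rails (1.5 mm play each side), axes along the shaker's. Its open rear end, x = -85 to -43 mm, has a finger pad. Its front carries the fixed white well plate. Friction near 0.6: sliding it while pressed down takes some 8 to 20 N.
- plate_rear (a point): middle of the white well plate's upright rear wall, which a finger on the pad can push against: x = -43 mm in the tray's frame, 14 mm above the sled's underside. The wall rises 12 mm above the pad. The plate is lidded, 126 mm long (x = -43 to +83 mm), 84 mm wide, its flat top 20 mm above the sled's underside.
- pad (a point): centre of the orange finger pad's top, 34 (x) x 60 (y) mm, at x = -63 mm in the tray's frame, 8 mm above the sled's underside: the place to press down. With the bed up it lies 76 mm above the bench, with the bed fully down 64 mm.
- start (a joint): travel of the green start button, m: 0 is out, 0.006 fully in (5 N); springs back
- start_top (a point): centre of the green button's top face, 28 mm across, pressed straight down; on the shaker's right deck near the robot, 72 mm above the bench when out
- halt (a joint): travel of the red stop button, m: 0 is out; same size as the green one and 65 mm beyond it (shaker's +x)
- halt_top (a point): centre of the red button's top face, 28 mm across, 72 mm above the bench
- tube_rack: yellow tube rack 120 x 60 x 101 mm with orange and blue capped tubes, standing on the bench left of the shaker; origin under its centre
- bottle_blue: glass bottle with blue cap, 70 mm across, 140 mm tall, on the bench right of the shaker; origin under its centre
- bottle_yellow: glass bottle with yellow cap, 80 mm across, 150 mm tall; origin under its centre
- beaker: clear open beaker 66 mm across, 85 mm tall; origin under its centre
- tip_box: blue pipette-tip box with clear lid, 120 x 85 x 75 mm; origin under its centre
- screw_cap: loose orange screw cap, 32 mm across, 14 mm tall, lying on the shaker's left deck (y about +83 mm in the shaker's frame); origin under its centre
- jar: white jar with orange cap, 56 mm across, 80 mm tall; origin under its centre

How it is judged:
By the outcome, as a careful person would: the job done as asked, in the order asked, and still so for the second after the job is handed in, with the robot touching nothing.
It also fails if it takes over 43 s, if anything falls off the work surface, if the arm or the gripper's body presses on something with over 40 N, if the wrist force passes 120 N, or if a joint passes its speed limit or range.

### The arm

A 6-joint arm with a two-finger parallel gripper is mounted at the origin on the work surface. World frame = base frame: x ahead of the robot, y to its left, z up, the work surface at z = 0. Lengths are in mm, angles in rad, forces in N, time in s.
With the tool pointing down it reaches from about 325 to 875 mm from the base axis. Payload 4.4 kg.
Tool frame: the origin (TCP) lies on the centre line of the jaws, within the pads' length; the fingertips stand ahead of it and the grasp point (between the pads) lies 6 mm ahead of it (ctrl.tcp_to_tips is the z of the fingertips in the tool frame, in mm); z points along the fingers, y is the line along which they close (so a half turn about z gives the same grasp; the last joint's range is limited). The gripper opens to 85 mm and grips with 20 to 120 N. Pads are 22 mm wide; open, the fingers measure 114 mm over their backs; the gripper's body (76 mm by 85 mm) begins 54 mm behind the grasp point. The pads swing forward as they close: fully open they stand 13 mm farther back than shut.
Start: joints at [0.987, 0.207, 1.542, -0, 1.393, -0.15], TCP at [241.695, 521.739, 256.282] pointing down, gripper open.
Joint ranges: [-2.73, 2.73], [-0.86, 2.22], [0.23, 2.46], [-1.11, 4.25], [0.08, 2.63], [-2.82, 2.82]. Speed limits (rad/s): [2.79, 2.79, 3.14, 3.14, 3.14, 3.14].

### API

Orientations are given as a 3x3 rotation matrix whose columns are the frame's x, y, z axes.
In Python, from plant import ctrl, sensors, optics gives the robot as it stands. Calls block until the motion is done:
- ctrl.move_ptp(position, orientation): joint-space move of the TCP to a pose.
- ctrl.move_l(position, rot=None, vel=150, threshold=None): straight line of the TCP; rot=None keeps the orientation; vel is the mean speed in mm/s. With threshold (N) it stops when the force on the tool has changed by that much, and returns True; else False.
- ctrl.set_joints(angles): joint-space move.
- ctrl.gripper_to(opening, force=None): finger opening in mm; force is the grip in N (None keeps the last); returns when the fingers have stopped.
- ctrl.hold(seconds).
- ctrl.solve_ik(position, orientation): joint angles nearest the present ones, or None.
- sensors.read_state(): the state.
- optics.grab_frame(name): name is "scene" or "top" or "wrist"; returns (picture, depth): 400x640x3 uint8, red, green, blue; 400x640 float32, mm along the optical axis (not along the pixel's ray), 0 where there is no reading.
- optics.camera_params(name): a dict with "mtx" (3x3 intrinsics, pixels), "R" (3x3) and "t" (3): a world point X has camera coordinates R X + t; the wrist camera has in their place "T_tool_cam" (4x4, takes a point from camera to tool coordinates, whose origin is the TCP and whose axes are the flange's). Camera axes: x right, y down, z forward; pixel columns grow to the right and rows downward; lengths in mm; the calibration is good to about 2 mm. A picture is of the moment at which its call begins: read the wrist's pose just before it. camera_params takes no time and is no camera call.
A pose or a line that the arm cannot do raises ctrl.MotionError and nothing moves.
- ctrl.finish_job(): hands the job in; it is judged then, once.
The state is a dict: "t": time; "q": joint angles; "qvel": joint speeds; "tau": joint torques, N m; "eef_pos": TCP position; "eef_rot": TCP orientation; "force": force on the tool from outside, world axes, zero at the start; "wrist_torque": the same for the moment, N m; "grip_width": finger opening in mm; "grasp_force": force on a finger pad.
Only numpy, scipy, OpenCV 4.12 (cv2) and the standard library are available. Lean on these libraries where they do the work, as an engineer would, in place of code of your own. Each camera call takes 0.05 s, during which the arm holds its last target. There are 200 camera calls.

## Working session

There is one attempt and no reset: what is moved stays moved. The work goes in short steps, each a Python script; the robot and the scene stay as the last script left them, time stands still between calls to the robot, and variables do not carry over. Pictures are saved under pics/ and viewed, at most 10 in all, crops included, and the job is handed in when it is done.

```bash
ls; mkdir -p pics; python3 - <<'E'
from plant import ctrl,sensors,optics
import cv2,numpy as np
for n in("top","scene"):
    p,d=optics.grab_frame(n); cv2.imwrite(f"pics/{n}0.png",p[:,:,::-1]); np.savez(f"pics/{n}0.npz",p=p,d=d)
    c=optics.camera_params(n); print(n,c)
print(sensors.read_state(),ctrl.tcp_to_tips)
E
```

```text
pics
top {'mtx': array([[475.81533425,   0.        , 322.68235214],
       [  0.        , 475.81533425, 191.94724523],
       [  0.        ,   0.        ,   1.        ]]), 'R': array([[ 0.02154237, -0.99969062,  0.0124335 ],
       [-0.9804911 , -0.02355575, -0.19514694],
       [ 0.19537945, -0.00798701, -0.9806952 ]]), 't': array([ -15.17684416,  611.33076962, 1361.26599922])}
scene {'mtx': array([[369.16863377,   0.        , 321.22749139],
       [  0.        , 369.16863377, 199.63127992],
       [  0.        ,   0.        ,   1.        ]]), 'R': array([[-0.61965021,  0.78473758,  0.014851  ],
       [ 0.59881315,  0.48490209, -0.63741099],
       [-0.50740164, -0.38607888, -0.77038086]]), 't': array([ 375.48887667, -291.56536667, 1542.5195378 ])}
{'t': 0.1, 'q': array([ 9.86496481e-01,  2.07350182e-01,  1.54283326e+00, -1.48191659e-05,
        1.39350294e+00, -1.50534567e-01]), 'qvel': array([-0.00148827, -0.00136863, -0.00292766, -0.00098076, -0.00097439,
       -0.00027226]), 'tau': array([-9.38480662e-04, -3.84097338e+01, -2.92548198e+01, -3.01381642e-04,
        4.84775708e-03, -9.42021330e-06]), 'eef_pos': array([241.34108946, 521.19272726, 255.22256807]), 'eef_rot': array([[-9.07390609e-01,  4.20286780e-01, -1.14276322e-03],
       [ 4.20288227e-01,  9.07388962e-01, -1.75441758e-03],
       [ 2.99572219e-04, -2.07223197e-03, -9.99997808e-01]]), 'force': array([0.06212549, 0.14296525, 0.56496445]), 'wrist_torque': array([-0.02709073, -0.00136404, -0.00572615]), 'grasp_force': 0.0, 'grip_width': 85.61028045716917} 25.0
```

View pics/top0.png

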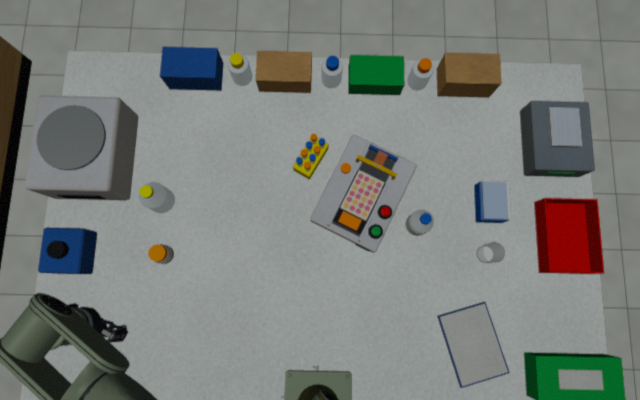

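View pics/scene0.png

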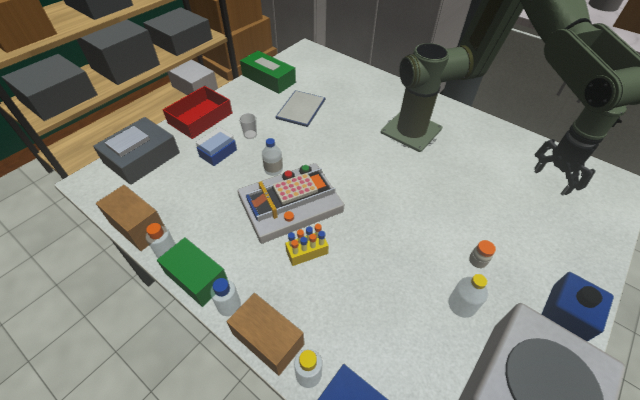

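Top view: orange pad at about (351,219), green button (376,231), red (385,212), yellow gate (376,165), blue stop (383,153), loose cap (346,168). The scene view agrees. I'll get a coarse fix by colour, then look from close up with the wrist camera.

```bash
cat > h.py <<'E'
import numpy as np,cv2
from plant import ctrl,sensors,optics
def blobs(p,lo,hi,roi=None,amin=15):
    hsv=cv2.cvtColor(p,cv2.COLOR_RGB2HSV); m=cv2.inRange(hsv,np.array(lo),np.array(hi))
    if roi is not None:
        k=np.zeros_like(m); x0,y0,x1,y1=roi; k[y0:y1,x0:x1]=255; m&=k
    n,l,s,c=cv2.connectedComponentsWithStats(m)
    return sorted([(int(s[i,4]),c[i],cv2.minAreaRect(np.argwhere(l==i)[:,::-1].astype(np.float32))) for i in range(1,n) if s[i,4]>=amin],key=lambda b:-b[0])
def ray(uv,z,K,R,t):
    d=R.T@np.linalg.solve(K,[uv[0],uv[1],1]); o=-R.T@t
    return o+d*(z-o[2])/d[2]
def wristcam(st):
    c=optics.camera_params("wrist"); T=c["T_tool_cam"]; 
    Rw=st["eef_rot"]@T[:3,:3]; o=st["eef_rot"]@T[:3,3]+st["eef_pos"]
    return c["mtx"],Rw.T,-Rw.T@o
E
python3 - <<'E'
from h import *
f=np.load("pics/top0.npz"); p=f["p"]; c=optics.camera_params("top"); C=(c["mtx"],c["R"],c["t"])
roi=(305,130,420,255)
for n,lo,hi,z in[("green",(50,120,50),(80,255,255),72),("red",(0,150,60),(5,255,255),72),("redb",(172,150,60),(180,255,255),72),("orange",(8,150,120),(18,255,255),76),("yellow",(20,130,80),(32,255,255),95),("blue",(100,120,40),(125,255,255),80)]:
    for b in blobs(p,lo,hi,roi)[:5]: print(n,b[0],b[1].round(1),ray(b[1],z,*C).round(1),np.round(b[2][1],1),round(b[2][2],1))
print(optics.camera_params("wrist"))
E
```

```text
green 81 [375.6 230.6] [ 497.8 -158.2   72. ] [9. 9.] 90.0
red 76 [385.2 211.1] [ 556.1 -186.3   72. ] [9.4 9.4] 26.6
orange 235 [349.5 220.5] [525.3 -81.4  76. ] [20.1 11.2] 26.6
orange 96 [380.1 158.3] [ 715.6 -171.3   76. ] [ 8.5 11.6] 24.0
orange 77 [345.4 167.7] [684.  -67.4  76. ] [8.5 9.2] 45.0
orange 31 [313.4 136.5] [778.5  30.6  76. ] [5. 5.] 90.0
orange 28 [307.1 165. ] [689.3  47.1  76. ] [5.4 5.4] 26.6
yellow 357 [314.2 157.2] [708.6  26.5  95. ] [19.6 39.3] 31.0
yellow 191 [376.4 165.6] [ 687.7 -157.6   95. ] [42.9  5.2] 25.9
blue 42 [391.5 156.5] [ 720.9 -204.9   80. ] [13.4  3.6] 26.6
blue 36 [373.8 148.1] [ 745.6 -151.7   80. ] [9.8 3.1] 26.6
blue 31 [308.6 144.5] [752.   44.4  80. ] [5. 5.] 90.0
blue 30 [321.5 141.4] [762.6   5.8  80. ] [5. 5.] 90.0
blue 30 [312.  157.1] [713.  33.  80.] [6. 4.] 90.0
{'mtx': array([[317.03652822,   0.        , 314.99475526],
       [  0.        , 317.03652822, 196.49323796],
       [  0.        ,   0.        ,   1.        ]]), 'T_tool_cam': array([[-7.64241949e-05, -9.58953574e-01, -2.83563109e-01,
         7.22983689e+01],
       [ 9.99999513e-01, -3.52177098e-04,  9.21478573e-04,
        -9.08567014e-01],
       [-9.83519604e-04, -2.83562900e-01,  9.58953135e-01,
        -1.17945647e+02],
       [ 0.00000000e+00,  0.00000000e+00,  0.00000000e+00,
         1.00000000e+00]])}
```

```bash
cat >> h.py <<'E'
def rot(yaw):
    c,s=np.cos(yaw),np.sin(yaw); return np.array([[-c,-s,0],[-s,c,0],[0,0,-1.]])
E
python3 - <<'E'
from h import *
u=np.array([.902,-.432,0]); 
ctrl.move_ptp(np.array([617,-125,330])+52*u, rot(np.arctan2(u[1],u[0])))
ctrl.gripper_to(0)
ctrl.hold(.3); st=sensors.read_state(); p,d=optics.grab_frame("wrist"); np.savez("pics/w0.npz",p=p,d=d,q=st["eef_pos"],r=st["eef_rot"]); cv2.imwrite("pics/w0.png",p[:,:,::-1])
print(st["t"],st["eef_pos"],st["force"],st["grip_width"],ctrl.tcp_to_tips)
C=wristcam(st)
for n,lo,hi,z in[("green",(50,120,50),(80,255,255),72),("red",(0,150,60),(5,255,255),72),("orange",(8,150,120),(18,255,255),76),("yellow",(20,130,80),(32,255,255),95),("blue",(100,120,40),(125,255,255),80)]:
    for b in blobs(p,lo,hi,None,100)[:4]: print(n,b[0],b[1].round(1),ray(b[1],z,*C).round(1),np.round(b[2][1],1),round(b[2][2],1), d[int(b[1][1]),int(b[1][0])])
E
```

```text
3.9667 [ 663.89895738 -147.4852743   329.97508247] [-0.12605079 -0.34888962  0.23104301] -0.0029701761752843176 25.0
green 552 [239.6  31.9] [ 497.9 -158.2   72. ] [26. 25.] 90.0 339.41586
green 135 [424.9 345.3] [ 967.9 -118.8   72. ] [20.2  8.9] 33.7 445.27158
red 479 [243.9  95.3] [ 556.5 -185.7   72. ] [23. 24.] 90.0 357.22482
orange 1987 [315.8  21.8] [525.1 -80.7  76. ] [57. 35.] -0.0 332.9118
orange 495 [382.6 153.5] [684.4 -69.7  76. ] [24.  24.7] 45.0 384.4745
orange 291 [490.  109.1] [690.3  58.9  76. ] [19. 18.] 90.0 333.22244
orange 257 [509.7 137.5] [731.   70.2  76. ] [17. 17.] 90.0 343.0492
yellow 2052 [465.8 136.5] [702.2  17.5  95. ] [ 48.6 101.6] 10.1 367.94748
yellow 1004 [315.7 191.6] [ 687.6 -158.6   95. ] [ 10.1 110.1] 89.5 365.3046
blue 2455 [ 83.8 216.2] [ 596.3 -431.5   80. ] [93.3 30.9] 52.5 443.08228
blue 1098 [120.1 114.6] [ 515.4 -319.7   80. ] [33. 40.] 90.0 295.87778
blue 618 [315.9 226.5] [ 732.3 -179.6   80. ] [10. 73.] 90.0 394.89594
blue 419 [512.6 110.7] [701.8  79.3  80. ] [19. 25.] 90.0 334.32605
```

View pics/w0.png

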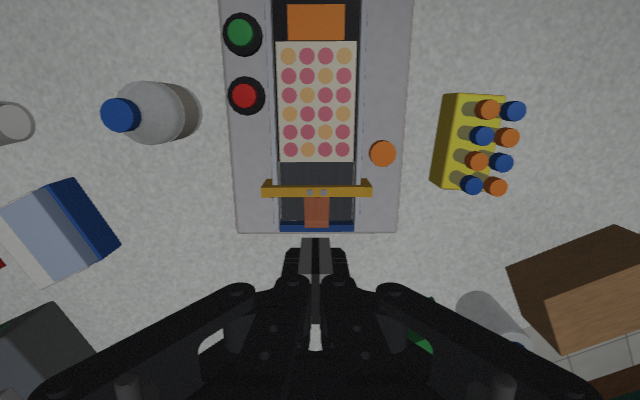

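Wrist view: the tray is behind the gate with its pad at (316,22), green at (240,32), red at (244,95), gate at (316,191) and stop at (316,226). Both cameras agree within 1 mm. The yaw is about -25.4° and the tray has about 80 mm to go. I'll press down now.

```bash
cat >> h.py <<'E'
yaw=np.deg2rad(-25.4); u=np.array([np.cos(yaw),np.sin(yaw),0]); v=np.array([-u[1],u[0],0]); PAD=np.array([525.2,-81,0]); RT=rot(yaw); Z=np.array([0,0,1.])
def rep(s=""):
    st=sensors.read_state(); f=st["force"]; e=st["eef_pos"]; r=e-PAD
    print(s,round(st["t"],1),"along %.1f lat %.1f tipz %.1f | Fu %.1f Fv %.1f Fz %.1f"%(r@u,r@v,e[2]-25,f@u,f@v,f[2])); return f@u,f[2]
E
python3 - <<'E'
from h import *
P=PAD+6*u
ctrl.move_ptp(P+Z*200,RT); ctrl.move_l(P+Z*112,vel=120); ctrl.hold(.2); rep("above")
print(ctrl.move_l(P+Z*92,vel=20,threshold=3)); fu,fz=rep("touch")
z=sensors.read_state()["eef_pos"][2]
for i in range(10):
    z-=2; ctrl.move_l(P+Z*z,vel=20); ctrl.hold(.1); fu,fz=rep(z-25)
    if abs(fz)>17: break
E
```

```text
above 5.9 along 6.8 lat 0.1 tipz 88.0 | Fu -0.1 Fv -0.7 Fz -0.5
True
touch 6.5 along 5.9 lat 0.0 tipz 75.2 | Fu -1.7 Fv -0.4 Fz 5.5
73.21333429315182 6.9 along 6.0 lat 0.0 tipz 73.9 | Fu -2.8 Fv -1.0 Fz 6.6
71.21333429315182 7.2 along 6.0 lat 0.0 tipz 72.1 | Fu -2.4 Fv -0.3 Fz 8.1
69.21333429315182 7.6 along 6.0 lat 0.0 tipz 70.2 | Fu -2.8 Fv -0.8 Fz 8.2
67.21333429315182 8.0 along 6.0 lat 0.0 tipz 68.4 | Fu -3.6 Fv -0.1 Fz 9.8
65.21333429315182 8.3 along 6.0 lat 0.0 tipz 66.6 | Fu -4.3 Fv -0.0 Fz 11.3
63.21333429315182 8.7 along 6.0 lat 0.0 tipz 64.8 | Fu -5.1 Fv -1.1 Fz 11.9
61.21333429315182 9.0 along 6.1 lat 0.0 tipz 63.9 | Fu -7.4 Fv -1.5 Fz 18.6
```

```bash
python3 - <<'E'
from h import *
P=PAD+Z*86.2; a=6.
base=None
while a<104:
    a+=10 if a<72 else 1.5
    ctrl.move_l(P+a*u,vel=35 if a<74 else 12); 
    if a>74: ctrl.hold(.05)
    fu,fz=rep(a)
    if abs(fu)>32 or fz>45 or fz<12: print("stop");break
E
```

```text
16.0 9.4 along 14.2 lat 0.4 tipz 63.9 | Fu -12.5 Fv 0.4 Fz 23.7
26.0 9.9 along 24.4 lat 0.5 tipz 63.9 | Fu -12.4 Fv -0.1 Fz 21.6
36.0 10.3 along 34.5 lat 0.6 tipz 63.9 | Fu -12.0 Fv 1.2 Fz 21.5
46.0 10.7 along 44.6 lat 0.6 tipz 63.9 | Fu -10.5 Fv 0.6 Fz 21.7
56.0 11.2 along 54.8 lat 0.6 tipz 64.0 | Fu -10.4 Fv 0.2 Fz 20.0
66.0 11.6 along 64.9 lat 0.6 tipz 64.0 | Fu -9.9 Fv 1.5 Fz 19.7
76.0 12.6 along 73.7 lat 0.6 tipz 64.0 | Fu -13.0 Fv 0.2 Fz 22.2
77.5 13.0 along 75.4 lat 0.6 tipz 64.0 | Fu -11.8 Fv 0.3 Fz 20.9
79.0 13.3 along 76.9 lat 0.6 tipz 64.0 | Fu -12.7 Fv -0.2 Fz 21.2
80.5 13.6 along 78.0 lat 0.6 tipz 64.0 | Fu -12.7 Fv -0.5 Fz 22.4
82.0 13.9 along 78.2 lat 0.6 tipz 64.0 | Fu -16.6 Fv -0.7 Fz 24.6
83.5 14.3 along 79.2 lat 0.7 tipz 63.9 | Fu -18.2 Fv 0.1 Fz 25.4
85.0 14.6 along 80.5 lat 0.7 tipz 64.0 | Fu -18.8 Fv -0.3 Fz 26.0
86.5 14.9 along 81.9 lat 0.7 tipz 63.9 | Fu -18.6 Fv 0.3 Fz 27.0
88.0 15.2 along 83.3 lat 0.7 tipz 63.9 | Fu -18.2 Fv 0.1 Fz 26.2
89.5 15.6 along 85.2 lat 0.7 tipz 63.9 | Fu -18.4 Fv 0.1 Fz 25.8
91.0 15.9 along 88.7 lat 0.7 tipz 64.0 | Fu -12.5 Fv 0.4 Fz 20.4
92.5 16.2 along 89.7 lat 0.7 tipz 64.0 | Fu -14.0 Fv 0.2 Fz 22.4
94.0 16.5 along 89.8 lat 0.7 tipz 63.9 | Fu -18.5 Fv -0.3 Fz 25.7
95.5 16.9 along 89.9 lat 0.7 tipz 64.0 | Fu -21.7 Fv -0.2 Fz 27.4
97.0 17.2 along 90.0 lat 0.8 tipz 63.9 | Fu -25.4 Fv -0.2 Fz 31.0
98.5 17.5 along 90.1 lat 0.8 tipz 64.0 | Fu -29.0 Fv -0.4 Fz 34.5
100.0 17.8 along 90.2 lat 0.8 tipz 64.0 | Fu -32.8 Fv -0.8 Fz 37.4
stop
```

The hard stop at 89.8 mm matches the expected home position with the finger on the wall (about 89 to 90). I'll ease the push off, lift straight up, and check with the camera.

```bash
python3 - <<'E'
from h import *
P=PAD+Z*86.2
for a in (97,94,92): ctrl.move_l(P+a*u,vel=20); rep(a)
for z in (89,92,95,98,101,106): ctrl.move_l(PAD+91*u+Z*z,vel=30); rep(z-25)
ctrl.move_l(PAD+89*u+Z*140,vel=100); rep()
ctrl.move_l(PAD+132*u+Z*300,vel=220); ctrl.hold(.2)
st=sensors.read_state(); p,d=optics.grab_frame("wrist"); cv2.imwrite("pics/w1.png",p[:,:,::-1]); C=wristcam(st)
for n,lo,hi,z in[("green",(50,120,50),(80,255,255),72),("red",(0,150,60),(5,255,255),72),("orange",(8,150,120),(18,255,255),70),("yellow",(20,130,80),(32,255,255),95),("blue",(100,120,40),(125,255,255),80)]:
    for b in blobs(p,lo,hi,None,100)[:3]:
        w=ray(b[1],z,*C); print(n,b[0],b[1].round(1),w.round(1),np.round(b[2][1],1),"along",((w-PAD)@u).round(1),"lat",((w-PAD)@v).round(1))
rep()
E
```

```text
97 18.1 along 90.0 lat 0.7 tipz 64.0 | Fu -25.1 Fv 0.5 Fz 31.3
94 18.4 along 89.8 lat 0.7 tipz 64.0 | Fu -17.5 Fv -0.8 Fz 25.0
92 18.7 along 89.7 lat 0.7 tipz 64.0 | Fu -13.1 Fv -0.4 Fz 20.2
64 18.9 along 89.6 lat 0.7 tipz 65.1 | Fu -6.2 Fv 1.9 Fz 9.3
67 19.2 along 89.6 lat 0.7 tipz 67.3 | Fu -4.6 Fv 1.7 Fz 6.1
70 19.4 along 89.6 lat 0.6 tipz 69.8 | Fu -5.0 Fv 2.2 Fz 4.8
73 19.7 along 89.7 lat 0.1 tipz 72.0 | Fu -5.1 Fv 3.3 Fz -0.0
76 19.9 along 89.7 lat -0.4 tipz 75.1 | Fu -4.8 Fv -0.1 Fz -1.5
81 20.2 along 91.7 lat -0.2 tipz 81.9 | Fu -3.9 Fv -1.3 Fz 1.0
 20.7 along 90.2 lat 0.0 tipz 116.3 | Fu -0.6 Fv -0.6 Fz -0.1
green 630 [234.2  51.4] [ 497.8 -158.    72. ] [27. 27.] along 8.3 lat -81.3
red 550 [238.8 118.2] [ 556.4 -185.6   72. ] [25. 26.] along 73.0 lat -81.1
orange 1849 [316.5 125. ] [ 597.9 -114.6   70. ] [56. 32.] along 80.1 lat 0.8
orange 554 [386.8 179.3] [685.4 -68.9  70. ] [25.5 26.2] along 139.5 lat 79.7
orange 329 [503.4 135.8] [694.6  62.4  70. ] [20. 19.] along 91.5 lat 202.2
yellow 2121 [473.9 158.4] [695.4  16.6  95. ] [ 52.1 106.7] along 111.9 lat 161.2
yellow 1201 [317.  221.2] [ 688.5 -156.9   95. ] [ 11. 118.] along 180.0 lat 1.5
blue 2994 [ 69.6 241. ] [ 593.5 -426.6   80. ] [99.  37.6] along 210.0 lat -282.9
blue 1306 [103.2 142.9] [ 517.8 -325.    80. ] [36. 44.] along 97.9 lat -223.6
blue 488 [527.4 137. ] [703.2  79.8  80. ] [27.1 21.3] along 91.8 lat 221.6
 21.9 along 131.2 lat -0.1 tipz 273.2 | Fu 0.0 Fv -0.4 Fz 0.0
```

View pics/w1.png

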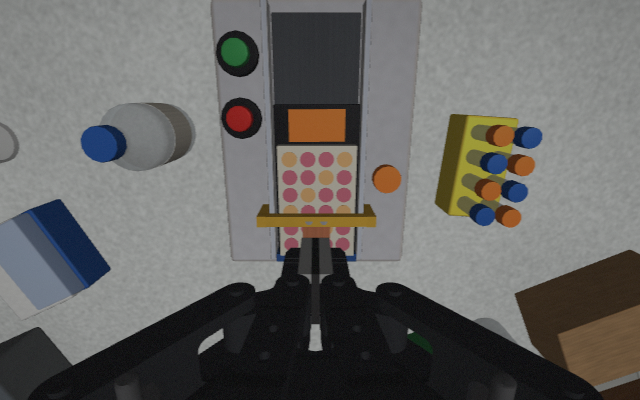

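The tray is home: the pad to gate distance is 99.9 mm against 100 expected, and the plate at (317,200) sits under the gate and leaf, up to the blue stop at row 258. Next is the green button at (234,51), world (497.8,-158).

```bash
python3 - <<'E'
from h import *
G=np.array([497.8,-158.1,0])
ctrl.move_ptp(G+Z*200,RT); ctrl.move_l(G+Z*108,vel=130); ctrl.hold(.2); rep("above")
print(ctrl.move_l(G+Z*90,vel=20,threshold=2)); rep("touch")
z=min(sensors.read_state()["eef_pos"][2],97.)
for i in range(12):
    z-=1.; ctrl.move_l(G+Z*z,vel=20); ctrl.hold(.05); fu,fz=rep(z-25)
    if fz>18: break
ctrl.hold(.3); rep("held")
ctrl.move_l(G+Z*110,vel=40); rep("off"); ctrl.move_l(G+Z*200,vel=150)
ctrl.move_l(PAD+10*u+Z*330,vel=220); ctrl.hold(.2); rep()
st=sensors.read_state(); p,d=optics.grab_frame("wrist"); p2,_=optics.grab_frame("top")
cv2.imwrite("pics/w2.png",np.vstack([p[:,:,::-1],cv2.resize(p2[120:260,270:490,::-1],(314,200))[:, :].repeat(1,0) if 0 else np.zeros((0,640,3),np.uint8)]))
cv2.imwrite("pics/t2.png",cv2.resize(p2[125:260,290:450,::-1],None,fx=4,fy=4,interpolation=cv2.INTER_CUBIC))
E
```

```text
above 23.7 along 9.2 lat -81.4 tipz 84.1 | Fu -0.3 Fv 0.2 Fz -0.2
True
touch 24.4 along 8.2 lat -81.4 tipz 69.4 | Fu 1.3 Fv -0.2 Fz 3.1
68.43830437755818 24.6 along 8.2 lat -81.4 tipz 68.5 | Fu -1.2 Fv 0.1 Fz 3.7
67.43830437755818 24.9 along 8.2 lat -81.4 tipz 67.5 | Fu -0.6 Fv -0.9 Fz 3.9
66.43830437755818 25.2 along 8.2 lat -81.4 tipz 66.5 | Fu -1.3 Fv -0.1 Fz 5.1
65.43830437755818 25.6 along 8.3 lat -81.4 tipz 66.0 | Fu -3.3 Fv -0.5 Fz 7.9
64.43830437755818 25.9 along 8.3 lat -81.4 tipz 65.9 | Fu -6.5 Fv -0.2 Fz 14.7
63.43830437755818 26.1 along 8.4 lat -81.4 tipz 65.8 | Fu -9.1 Fv -0.3 Fz 19.9
held 26.4 along 8.4 lat -81.4 tipz 65.8 | Fu -7.3 Fv -0.4 Fz 19.2
off 27.1 along 8.1 lat -81.4 tipz 84.7 | Fu -0.3 Fv 0.1 Fz 0.5
 28.9 along 9.3 lat -0.7 tipz 303.2 | Fu -0.2 Fv -0.3 Fz 1.1
```

View pics/t2.png

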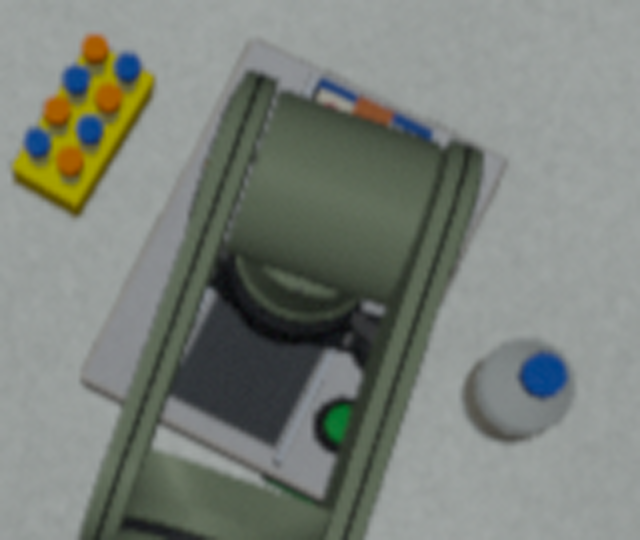

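View pics/w2.png

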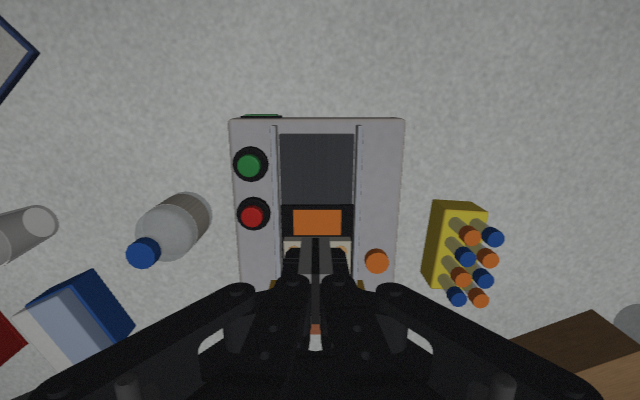

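The button bottomed out at 6 mm (tip at 65.8 mm, 20 N) and is out again at (249,165) in the wrist view. The tray is still home with its pad at (317,222), and the cap, rack and bottle have not moved. Robot is clear, so I'm handing in.

```bash
python3 -c "
from plant import ctrl
print(ctrl.finish_job())"
```

```text
the job is handed in; nothing more can be done
None
```

The job is handed in, at about 29 s of the 43 s allowed: the tray is home against the blue stop under the gate, and the green button was pressed to its full 6 mm and released; the red button and loose items were not touched.

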